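# Slacken the left-hand nut of the dark grinding stone

### The job

The dark grey stone on one of the two flat grinders is due for replacement: slacken the red hand nut in its middle by a sixth of a turn or more. That nut has a left-hand thread, so it loosens clockwise seen from above. Leave the nut of the white-stone grinder as it is.

Things in the scene. Friction and masses are not known exactly. Their poses are not given: they have to be found in the camera images.
- dark_nut_grip (a point): Grip point of the red hand nut on the dark grey stone: on the spindle axis, mid-bar, 35 mm above the stone's top. The nut: a steel flange 42 mm across, 6 mm high, carrying an upright red bar 60 mm long, 18 mm thick, its top 12 mm above this point. Stone: dark grey, 150 mm across, lying flat, top 110 mm above the table, on a fixed green 190 mm square box. Axes turn with the nut: x along the bar, y across it, z up.
- dark_nut (a joint): Turn of the dark stone's nut in rad, growing CLOCKWISE seen from above (left-hand thread, clockwise loosens). 0 is fully tight, a hard stop; it starts between 0 and 0.1. It turns freely to 2.6 against a steady friction of about 0.12 N m, stays where it is left, and does not rise noticeably. Anticlockwise it goes solid at 0.
- white_nut_grip (a point): Grip point of the red hand nut on the white stone: on the spindle axis, mid-bar, 35 mm above the stone's top. The nut: a steel flange 42 mm across, 6 mm high, carrying an upright red bar 60 mm long, 18 mm thick, its top 12 mm above this point. Stone: white, 150 mm across, lying flat, top 110 mm above the table, on a fixed green 190 mm square box. Axes turn with the nut: x along the bar, y across it, z up.
- white_nut (a joint): Turn of the white stone's nut in rad, growing ANTICLOCKWISE seen from above (ordinary right-hand thread); 0 is fully tight, a hard stop. It starts between 0 and 0.05 and is to be left so.

How it is judged:
By the outcome, as a careful person would: the job done as asked, in the order asked, and still so for the second after the job is handed in, with the robot touching nothing.
It also fails if it takes over 32 s, if anything falls off the work surface, if the arm or the gripper's body presses on something with over 40 N, if the wrist force passes 120 N, or if a joint passes its speed limit or range.

### The arm

A 7-joint arm with a two-finger parallel gripper is mounted at the origin on the work surface. World frame = base frame: x ahead of the robot, y to its left, z up, the work surface at z = 0. Lengths are in mm, angles in rad, forces in N, time in s.
With the tool pointing down it reaches from about 350 to 900 mm from the base axis. Payload 8.1 kg.
Tool frame: the origin (TCP) lies on the mounting face of the last link; the fingertips stand 173 mm ahead of it and the grasp point (between the pads) lies 155 mm ahead of it; z points along the fingers, y is the direction in which the jaws open and shut (so a half turn about z gives the same grasp; the last joint's range is limited). The gripper opens to 85 mm and grips with 20 to 120 N. Pads are 22 mm wide; open, the fingers measure 114 mm over their backs; the gripper's body (76 mm by 85 mm) begins 54 mm behind the grasp point. The pads swing forward as they close: fully open they stand 13 mm farther back than shut.
Start: joints at [1.103, 0.434, 0.025, 1.573, -0.012, 1.134, -0.075], TCP at [222.953, -583.888, 404.723] pointing down, gripper open.
Joint ranges: [-2.62, 2.62], [-0.44, 2.09], [-1.27, 1.32], [0.08, 2.57], [-1.32, 4.46], [0.12, 2], [-2.74, 2.74]. Speed limits (rad/s): [2.22, 2.22, 3.01, 3.01, 3.14, 3.14, 3.14].

### API

Orientations are given as [roll, pitch, yaw] about the fixed x, y, z axes, in that order (R = Rz(yaw) Ry(pitch) Rx(roll)).
In Python, from rig import readout, vision, r gives the robot as it stands.
- The arm moves only by the tool move_arm, never from a script. Its argument "deltas" is a list that holds one entry, the list of rows, each a list of 7 numbers: the closure, from 0 (fully open) to 1 (shut), then the shift along the tool's x, y, z in cm, then the turn, a rotation vector about the tool's x, y, z in degrees. In form: [[[grip, x, y, z, rx, ry, rz], ...]]. A call has 1 to 12 rows; each row shifts and turns the pose as measured when the row begins, along the tool's axes as they then stand; what a row does not reach is not made up. A row lasts 1/12 s, in which the tool goes at most 41.7 mm and 7.16 degrees, less where a joint would pass 70% of its speed; a pose out of reach is approached as far as the arm can. A call with a gripper value outside its range is refused whole. The fingers move at their own pace and stop on an object; "force" is the grip in N (left out, the last holds). Time passes only in rows, so rows that do not move let the fingers close. It gives the time, the measured TCP pose, the force and the opening at its end, in the units of the state.
- readout.read_state(): the state, without advancing time (a new reading comes with each control period).
- vision.grab_frame(name): name is "scene" or "top" or "wrist"; returns a dict with "image" (420x560x3 uint8, blue, green, red), "mtx" (3x3 intrinsics, pixels), "distortion" ([k1, k2, p1, p2, k3] as OpenCV has them; the pictures are not rectified), "pose" (4x4, takes a point from camera to world coordinates). Camera axes: x right, y up, looking along -z (the intrinsics and any distortion apply to the point x, -y, -z); pixel columns grow to the right and rows downward; lengths in mm; the calibration is good to about 2 mm. A picture is of the moment at which its call begins. There is no depth.
- r.finish_job(): hands the job in, once; it reports no verdict.
The state is a dict: "t": time; "qpos": joint angles; "joint_velocities": joint speeds; "joint_efforts": joint torques, N m; "ee_pos": TCP position; "tcp_rot": TCP orientation; "wrist_force": force on the tool from outside, world axes, zero at the start; "ft_torque": the same for the moment, N m; "finger_gap": finger opening in mm.
Only numpy, scipy, OpenCV 4.12 (cv2) and the standard library are available. Lean on these libraries where they do the work, as an engineer would, in place of code of your own. Each camera call takes 0.05 s, during which the arm holds its last target.

## Working session

There is one attempt and no reset: what is moved stays moved. The work goes in short steps, Python scripts to look and compute and a tool call to move; the robot and the scene stay as the last step left them, time stands still between calls to the robot, and variables do not carry over. Pictures are saved under pics/ and viewed, and the job is handed in when it is done.

Besides the shell and the picture viewer there is one more tool, called after "Request:" as name([rows], argument=value, ...), one row to a line, values as JSON. move_arm: Moves the arm, as the interface text tells. Its arguments: {"type":"object","properties":{"deltas":{"type":"array"},"force":{"type":"number"}},"required":["deltas"]}

```bash
mkdir -p pics; ls; python3 - <<'E'
from rig import readout, vision, r
import cv2, numpy as np
s=readout.read_state(); print(s)
for n in ("top","scene"):
    f=vision.grab_frame(n); cv2.imwrite(f"pics/{n}1.png",f["image"]); np.savez(f"{n}1.npz",**{k:np.array(v) for k,v in f.items()})
    print(n,f["mtx"],f["distortion"],f["pose"])
E
```

```text
pics
{'t': 0.0, 'qpos': array([ 1.10336867,  0.43523498,  0.02496767,  1.57408439, -0.01162177,
        1.13397991, -0.07510752]), 'joint_velocities': array([-0.00074215,  0.00119227, -0.0009612 ,  0.00053731, -0.00138572,
       -0.00088902, -0.00088023]), 'joint_efforts': array([-3.34118486e-04, -6.70472431e+01,  1.02485631e+00, -3.16208661e+01,
        1.55182485e-02,  1.24069044e-02,  4.48618081e-06]), 'ee_pos': array([ 222.88993841, -583.66591703,  403.92313611]), 'tcp_rot': array([-3.14003581e+00,  1.20425716e-04,  3.64746134e-01]), 'wrist_force': array([ 0.78720372, -0.13349332, -0.46117352]), 'ft_torque': array([ 0.00271047, -0.01231647,  0.03072508]), 'finger_gap': 85.30046115234735}
top [[440.39663028   0.         277.84672735]
 [  0.         440.39663028 209.32590632]
 [  0.           0.           1.        ]] [-0.13386836  0.          0.          0.          0.        ] [[-1.18353142e-02  9.83390525e-01 -1.81115986e-01  4.11523485e+02]
 [-9.99082623e-01 -4.17458753e-03  4.26202405e-02  1.84247735e+01]
 [ 4.11562562e-02  1.81454259e-01  9.82537793e-01  8.54333637e+02]
 [ 0.00000000e+00  0.00000000e+00  0.00000000e+00  1.00000000e+00]]
scene [[482.83815226   0.         269.98769723]
 [  0.         482.83815226 207.85010007]
 [  0.           0.           1.        ]] [-0.17680419  0.          0.          0.          0.        ] [[ 3.10720231e-01 -7.09119001e-01  6.32932209e-01  1.16847713e+03]
 [ 9.50387790e-01  2.42080186e-01 -1.95346441e-01 -1.88667760e+02]
 [-1.46964741e-02  6.62229134e-01  7.49157251e-01  8.93568149e+02]
 [ 0.00000000e+00  0.00000000e+00  0.00000000e+00  1.00000000e+00]]
```

View pics/top1.png

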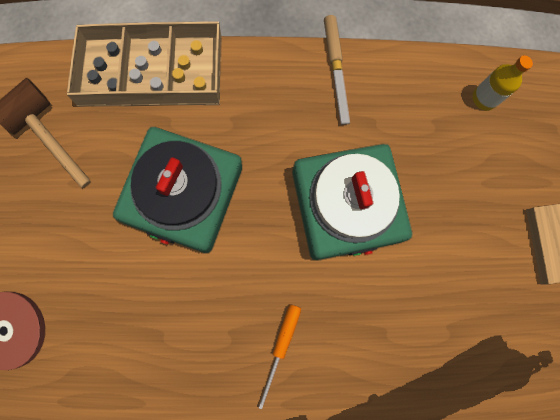

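View pics/scene1.png

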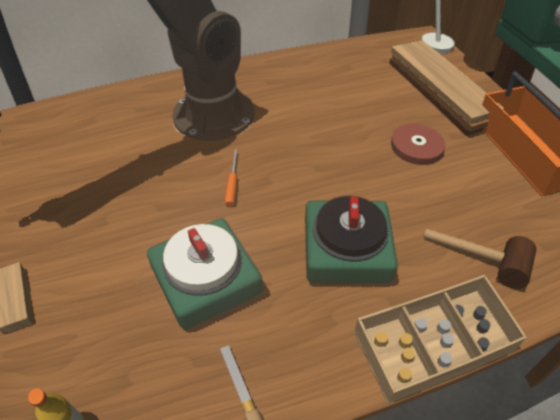

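```bash
cat > h.py <<'E'
import numpy as np, cv2
def ray(f,px):
    px=np.array(px,float).reshape(-1,1,2)
    u=cv2.undistortPoints(px,f["mtx"],f["distortion"]).reshape(-1,2)
    d=np.c_[u[:,0],-u[:,1],-np.ones(len(u))]@f["pose"][:3,:3].T
    return f["pose"][:3,3],d
def plane(f,px,z):
    o,d=ray(f,px); return o+d*((z-o[2])/d[:,2])[:,None]
E
python3 - <<'E'
import numpy as np,cv2
from h import *
ims=[]
for n,(x,y) in (("top",(170,178)),("scene",(352,220))):
    f=np.load(f"{n}1.npz"); im=f["image"]; 
    x0,y0=x-50,y-50
    ims.append(cv2.resize(im[y0:y0+100,x0:x0+100],(390,390),interpolation=cv2.INTER_CUBIC))
    b,g,rr=[im[...,i].astype(int) for i in range(3)]
    m=((rr>90)&(g<70)&(b<70)).astype(np.uint8)
    w=np.zeros_like(m); w[y0+15:y0+75,x0+15:x0+85]=1; m*=w
    ys,xs=np.nonzero(m); print(n,len(xs),xs.mean(),ys.mean(),cv2.minAreaRect(np.c_[xs,ys].astype(np.float32)))
    bright=((rr>170)&(g<90)&w.astype(bool))
    # dark stone
    v=im.max(2); d=((v<60)).astype(np.uint8); w2=np.zeros_like(m); w2[y0:y0+105,x0-2:x0+102]=1; d*=w2
    c=max(cv2.findContours(d,cv2.RETR_EXTERNAL,cv2.CHAIN_APPROX_NONE)[0],key=cv2.contourArea)
    print(cv2.fitEllipse(c), cv2.boundingRect(c))
cv2.imwrite("pics/z1.png",np.hstack(ims))
E
```

```text
top 374 168.06951871657753 175.08021390374333 ((169.2973175048828, 175.21621704101562), (15.388307571411133, 35.87139129638672), 27.89727020263672)
((173.51608276367188, 183.0862274169922), (83.51368713378906, 85.33159637451172), 64.08771514892578) (131, 141, 86, 85)
scene 225 353.2133333333333 211.06666666666666 ((353.5, 211.0), (30.0, 9.0), 90.0)
((352.3662109375, 228.58505249023438), (53.06896209716797, 66.77903747558594), 87.88652801513672) (317, 200, 70, 57)
```

View pics/z1.png

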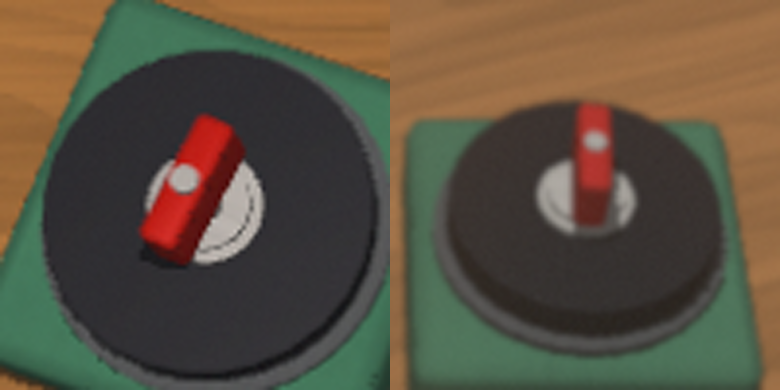

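```bash
python3 - <<'E'
import numpy as np,cv2
from h import *
t=np.load("top1.npz"); s=np.load("scene1.npz")
T=lambda x,y:(x/3.9+120-.4,y/3.9+128-.4); S=lambda x,y:((x-390)/3.9+302-.4,y/3.9+170-.4)
print("dot top",plane(t,[T(184,179)],157),"scene",plane(s,[S(595,141)],157))
o1,d1=ray(t,[T(184,179)]);o2,d2=ray(s,[S(595,141)])
A=np.c_[d1[0],-d2[0]];k=np.linalg.lstsq(A,o2-o1,rcond=None)[0];print("tri",o1+k[0]*d1[0],o2+k[1]*d2[0])
c=plane(t,[T(207,115),T(240,130),T(142,238),T(178,250)],157);print(c,c.mean(0))
for a,b in((0,2),(1,3)):
    e=c[b]-c[a];print("ang top",np.degrees(np.arctan2(e[1],e[0])),np.linalg.norm(e))
c=plane(s,[S(580,103),S(611,103),S(577,187),S(609,189)],157);print(c,c.mean(0))
for a,b in((0,2),(1,3)):
    e=c[b]-c[a];print("ang scene",np.degrees(np.arctan2(e[1],e[0])),np.linalg.norm(e))
print("stone top", plane(t,[T(210,213)],110), "flange", plane(t,[T(206,207)],116), "scene fl",plane(s,[S(586,198)],116))
E
```

```text
dot top [[600.3861437  169.16961785 157.        ]] scene [[596.4479523  168.37852158 157.        ]]
tri [599.38189743 168.36805681 160.70795746] [598.9794396  166.79843064 160.2596465 ]
[[628.29664531 160.5209598  157.        ]
 [621.60322498 146.27481581 157.        ]
 [575.09767152 185.84639703 157.        ]
 [569.89015223 170.52251671 157.        ]] [598.72192351 165.79117234 157.        ]
ang top 154.54315851377518 58.91950935480546
ang top 154.87862701128378 57.115609878979896
[[568.98795589 172.18904676 157.        ]
 [574.36454368 188.01342659 157.        ]
 [622.36178558 146.25966859 157.        ]
 [628.96286632 161.36724115 157.        ]] [598.66928787 166.95734577 157.        ]
ang scene -25.910804320293902 59.33884350468911
ang scene -26.01424390734352 60.753568074615664
stone top [[597.38061728 167.05655463 110.        ]] flange [[598.62439301 167.73468259 116.        ]] scene fl [[600.67904165 166.31209064 116.        ]]
```

Request:
move_arm([
  [[0, 2.6, -2.4, 0, 0, 0, 0], [0, 2.6, -2.4, 0, 0, 0, 0], [0, 2.6, -2.4, 0, 0, 0, 0], [0, 2.6, -2.4, 0, 0, 0, 0], [0, 2.6, -2.4, 0, 0, 0, 0], [0, 2.6, -2.4, 0, 0, 0, 0], [0, 2.6, -2.4, 0, 0, 0, 0], [0, 2.6, -2.4, 0, 0, 0, 0], [0, 2.6, -2.4, 0, 0, 0, 0], [0, 2.6, -2.4, 0, 0, 0, 0]],
])

```text
t: 0.93
ee_pos: [380.3, -260.4, 399.1]
tcp_rot: [-3.137, 0.007, 0.349]
wrist_force: [1.9, -0.0, 0.0]
finger_gap: 85.7
```

```bash
python3 -c "
from rig import readout
s=readout.read_state();print(s['t'],s['qpos'].round(2),s['ee_pos'],s['tcp_rot'],s['wrist_force'])"
```

```text
0.9333 [ 0.61  0.19 -0.15  1.95  0.04  1.02 -0.78] [ 380.33773601 -260.39611971  399.05052106] [-3.13711649  0.00740825  0.34919838] [ 1.93341738 -0.04402672  0.0138537 ]
```

Request:
move_arm([
  [[0, 2.9, -2.7, 0, 0, 0, 0], [0, 2.9, -2.7, 0, 0, 0, 0], [0, 2.9, -2.7, 0, 0, 0, 0], [0, 2.9, -2.7, 0, 0, 0, 0], [0, 2.9, -2.7, 0, 0, 0, 0], [0, 2.9, -2.7, 0, 0, 0, 0], [0, 2.9, -2.7, 0, 0, 0, 0], [0, 2.9, -2.7, 0, 0, 0, 0], [0, 2.9, -2.7, 0, 0, 0, 0], [0, 2.9, -2.7, 0, 0, 0, 0], [0, 2.9, -2.7, 0, 0, 0, 0], [0, 2.9, -2.7, 0, 0, 0, 0]],
])

```text
t: 1.93
ee_pos: [601.4, 184.0, 395.2]
tcp_rot: [-3.138, 0.012, 0.344]
wrist_force: [1.2, 0.2, 0.9]
finger_gap: 85.3
```

Request:
move_arm([
  [[0, 0, 0, 0, 0, 0, -7], [0, 0, 0, 0, 0, 0, -7], [0, 0, 0, 0, 0, 0, -7], [0, 0, 0, 0, 0, 0, -7], [0, 0, 0, 0, 0, 0, -7], [0, 0, 0, 0, 0, 0, -7], [0, 0, 0, 0, 0, 0, -7], [0, 0, 0, 0, 0, 0, -7], [0, 0, 0, 0, 0, 0, -7], [0, 0, 0, 0, 0, 0, -7], [0, 0, 0, 0, 0, 0, -7], [0, 0, 0, 0, 0, 0, -7]],
])

```text
t: 2.93
ee_pos: [601.0, 198.0, 387.5]
tcp_rot: [-3.12, -0.008, 1.847]
wrist_force: [0.3, -0.4, -0.3]
finger_gap: 85.5
```

```bash
python3 -c "
from rig import readout
s=readout.read_state();print(s['t'],s['qpos'].round(2),s['ee_pos'],s['tcp_rot'],s['wrist_force'])"
```

```text
2.9333 [ 0.05  0.57 -0.7   1.52  0.37  1.21 -0.44] [600.96888074 198.00836776 387.54632645] [-3.11971296 -0.00843797  1.84698278] [ 0.33298542 -0.35727513 -0.34696061]
```

Request:
move_arm([
  [[0, 0, 0, 0, 0, 0, -7], [0, 0, 0, 0, 0, 0, -7], [0, 0, 0, 0, 0, 0, -7], [0, 0, 0, 0, 0, 0, -7], [0, 0, 0, 0, 0, 0, -7], [0, 0, 0, 0, 0, 0, -7], [0, 0, 0, 0, 0, 0, -6], [0, 0, 0, 0, 0, 0, 0]],
])

```text
t: 3.6
ee_pos: [600.8, 195.9, 383.4]
tcp_rot: [-3.128, -0.027, 2.713]
wrist_force: [0.3, -0.6, 0.5]
finger_gap: 84.9
```

```bash
cat > plan.py <<'E'
import sys,numpy as np
from scipy.spatial.transform import Rotation as R
from rig import readout
x,y,z,yaw=map(float,sys.argv[1:5])
s=readout.read_state();C=R.from_euler('xyz',s['tcp_rot']);T=R.from_euler('xyz',[np.pi,0,np.radians(yaw)])
print(s['t'],s['qpos'].round(2),s['ee_pos'].round(1),s['tcp_rot'].round(3),'F',s['wrist_force'].round(1),'M',s['ft_torque'].round(2),'gap',s['finger_gap'].round(1))
print('shift cm',(C.inv().apply(np.array([x,y,z])-s['ee_pos'])/10).round(2),'turn deg',np.degrees((C.inv()*T).as_rotvec()).round(2))
E
python3 plan.py 598.8 167 303 154.5
python3 - <<'E'
from rig import vision
import cv2,numpy as np
f=vision.grab_frame("wrist"); cv2.imwrite("pics/w1.png",f["image"]); np.savez("wrist1.npz",**{k:np.array(v) for k,v in f.items()})
E
```

```text
Traceback (most recent call last):
  File "plan.py", line 6, in <module>
    print(s['t'],s['qpos'].round(2),s['ee_pos'].round(1),s['tcp_rot'].round(3),'F',s['wrist_force'].round(1),'M',s['ft_torque'].round(2),'gap',s['finger_gap'].round(1))
                                                                                                                                               ^^^^^^^^^^^^^^^^^^^^^
AttributeError: 'float' object has no attribute 'round'
```

View pics/w1.png

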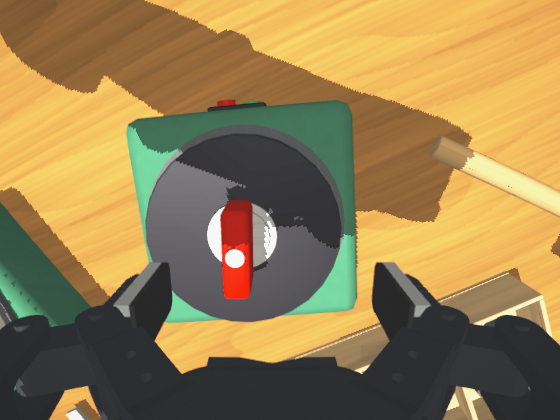

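The wrist view shows the red bar upright in the picture, from about (236,203) to (236,298), dot at (234,258). It runs across the jaw direction as wanted, left of the jaw midline.

```bash
sed -i "s/s\['finger_gap'\].round(1)/round(s['finger_gap'],1)/" plan.py
python3 - <<'E'
import numpy as np,cv2
from h import *
f=np.load("wrist1.npz"); im=f["image"].astype(int);b,g,r=im[...,0],im[...,1],im[...,2]
m=((r>80)&(g<80)&(b<80)&(r>2*g)).astype(np.uint8); m[:180]=0;m[310:]=0;m[:,:200]=0;m[:,270:]=0
for y in range(205,300,8):
    x=np.nonzero(m[y])[0]; 
    if len(x):print(y,x.min(),x.max(),end=' | ')
print()
ys=np.nonzero(m.any(1))[0];print(ys.min(),ys.max())
print("dot",plane(f,[(234.5,258.5)],157),plane(f,[(234.5,258.5)],160))
# bottom end edge (near) corners of top face
p=plane(f,[(223,298),(249,298)],157);print(p,p.mean(0))
cv2.imwrite("pics/w1z.png",cv2.resize(f["image"][185:315,170:300],(520,520),interpolation=cv2.INTER_CUBIC))
E
python3 plan.py 598.8 167 303 154.5
```

```text
205 226 251 | 213 222 251 | 221 221 251 | 229 222 252 | 237 222 252 | 245 222 252 | 253 222 252 | 261 223 252 | 269 222 252 | 277 222 252 | 285 223 251 | 293 224 249 | 
200 298
dot [[599.95038416 167.19614474 157.        ]] [[599.04193569 168.04226275 160.        ]]
[[621.02174537 148.6570868  157.        ]
 [627.74613284 163.79673622 157.        ]] [624.3839391  156.22691151 157.        ]
3.65 [ 0.16  0.64 -0.91  1.51  0.49  1.27  0.32] [600.7 195.9 383.4] [-3.128 -0.027  2.707] F [ 0.1 -0.3 -0.6] M [-0.01 -0.02 -0.04] gap 85.5
shift cm [-1.26 -2.59  8.04] turn deg [-0.77 -1.54  0.59]
```

View pics/w1z.png

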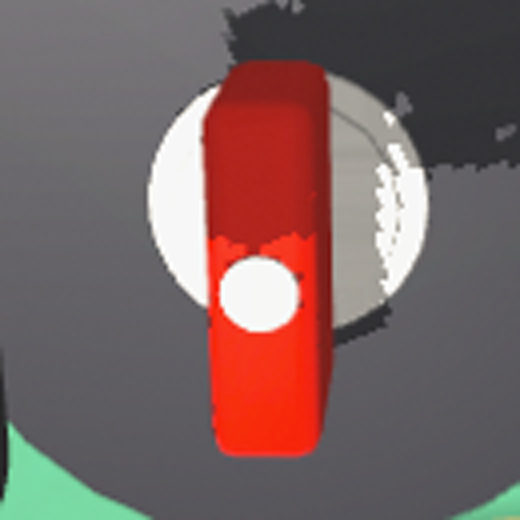

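Request:
move_arm([
  [[0, -0.6, -1.3, 0, -0.4, -0.8, 0.2], [0, -0.6, -1.3, 0, -0.4, -0.8, 0.2], [0, 0, 0, 2, 0, 0, 0], [0, 0, 0, 2, 0, 0, 0]],
])

```text
t: 3.98
ee_pos: [601.4, 166.4, 345.7]
tcp_rot: [3.136, 0.006, 2.684]
wrist_force: [-0.4, -0.0, -1.1]
finger_gap: 85.4
```

```bash
python3 plan.py 599 167.3 303 154.5
```

```text
3.9833 [ 0.2   0.64 -0.89  1.6   0.54  1.15  0.31] [601.4 166.4 345.7] [3.136 0.006 2.684] F [-0.4 -0.  -1.1] M [ 0.02  0.02 -0.02] gap 85.4
shift cm [ 0.28 -0.05  4.26] turn deg [ 0.34  0.37 -0.7 ]
```

Request:
move_arm([
  [[0, 0.1, 0, 1.4, 0.2, 0.2, -0.4], [0, 0.1, 0, 1.4, 0.2, 0.2, -0.3], [0, 0.1, 0, 1.3, 0, 0, 0], [0, 0, 0, 0.2, 0, 0, 0]],
])

```text
t: 4.32
ee_pos: [598.1, 164.6, 296.8]
tcp_rot: [-3.136, -0.002, 2.688]
wrist_force: [-0.3, -0.9, -0.0]
finger_gap: 85.2
```

```bash
python3 plan.py 599 167.3 303 154.5
```

```text
4.3167 [ 0.19  0.69 -0.86  1.65  0.58  1.08  0.27] [598.1 164.6 296.8] [-3.136e+00 -2.000e-03  2.688e+00] F [-0.3 -0.9 -0. ] M [ 0.03  0.08 -0.07] gap 85.2
shift cm [ 0.04  0.28 -0.62] turn deg [-0.32 -0.12 -0.5 ]
```

Request:
move_arm([
  [[0, 0, 0.3, -0.6, -0.3, 0, -0.5], [0, 0, 0, 0, 0, 0, 0]],
])

```text
t: 4.48
ee_pos: [599.3, 167.8, 302.3]
tcp_rot: [-3.141, -0.004, 2.697]
wrist_force: [-0.1, 0.3, 0.9]
finger_gap: 85.2
```

```bash
python3 plan.py 599 167.3 303 154.5
python3 - <<'E'
from rig import vision
import cv2,numpy as np
f=vision.grab_frame("wrist"); cv2.imwrite("pics/w2.png",f["image"])
E
```

```text
4.4833 [ 0.19  0.69 -0.86  1.64  0.57  1.09  0.28] [599.3 167.8 302.3] [-3.141 -0.004  2.697] F [-0.1  0.3  0.9] M [-0.01 -0.    0.03] gap 85.2
shift cm [ 0.   -0.06 -0.07] turn deg [-0.06 -0.21  0.04]
```

View pics/w2.png

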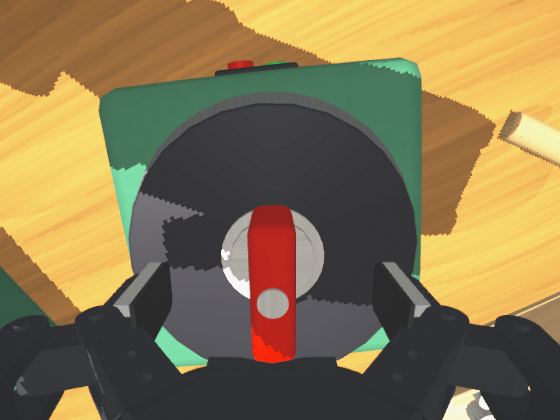

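The bar (columns 249–296, middle 272) sits midway between the pads (171 and 374) and is straight. I'll close on it.

Request:
move_arm([
  [[1, 0, 0, 0, 0, 0, 0], [1, 0, 0, 0, 0, 0, 0], [1, 0, 0, 0, 0, 0, 0], [1, 0, 0, 0, 0, 0, 0], [1, 0, 0, 0, 0, 0, 0], [1, 0, 0, 0, 0, 0, 0], [1, 0, 0, 0, 0, 0, 0], [1, 0, 0, 0, 0, 0, 0]],
], force=50)

```text
t: 5.2
ee_pos: [599.6, 167.9, 305.2]
tcp_rot: [3.141, -0.0, 2.696]
wrist_force: [-0.2, -0.6, -0.4]
finger_gap: 17.1
```

```bash
python3 plan.py 599 167.3 303 154.5
```

```text
5.2 [ 0.19  0.68 -0.87  1.64  0.57  1.09  0.28] [599.6 167.9 305.2] [ 3.141 -0.     2.696] F [-0.2 -0.6 -0.4] M [ 0.14 -0.1  -0.02] gap 17.1
shift cm [ 0.03 -0.08  0.22] turn deg [ 0.01 -0.02 -0.04]
```

Request:
move_arm([
  [[1, 0, 0, 0.1, 0, 0, 4], [1, 0, 0, 0, 0, 0, 4], [1, 0, 0, 0, 0, 0, 4], [1, 0, 0, 0, 0, 0, 4]],
])

```text
t: 5.53
ee_pos: [599.6, 167.9, 305.2]
tcp_rot: [3.141, -0.0, 2.408]
wrist_force: [-0.2, 0.3, -0.3]
finger_gap: 17.2
```

```bash
python3 plan.py 599.5 167.8 303 138.5
```

```text
5.5333 [ 0.15  0.66 -0.8   1.65  0.53  1.06  0.04] [599.6 167.9 305.2] [ 3.141 -0.     2.408] F [-0.2  0.3 -0.3] M [-0.01 -0.02  0.15] gap 17.2
shift cm [-0.   -0.01  0.22] turn deg [ 0.03 -0.01 -0.51]
```

Request:
move_arm([
  [[1, 0, 0, 0, 0, 0, 5], [1, 0, 0, 0, 0, 0, 5], [1, 0, 0, 0, 0, 0, 5], [1, 0, 0, 0, 0, 0, 5], [1, 0, 0, 0, 0, 0, 5], [1, 0, 0, 0, 0, 0, 5]],
])

```text
t: 6.03
ee_pos: [599.5, 167.8, 305.2]
tcp_rot: [3.141, -0.0, 1.861]
wrist_force: [-0.8, 0.4, 0.0]
finger_gap: 17.2
```

```bash
python3 plan.py 599.5 167.8 303 108.5
```

```text
6.0333 [ 0.08  0.62 -0.66  1.65  0.43  1.02 -0.44] [599.5 167.8 305.2] [ 3.141 -0.     1.861] F [-0.8  0.4  0. ] M [-0.03 -0.05  0.05] gap 17.2
shift cm [-0.   -0.    0.22] turn deg [ 0.04 -0.01 -1.88]
```

Request:
move_arm([
  [[1, 0, 0, 0, 0, 0, 5], [1, 0, 0, 0, 0, 0, 5], [1, 0, 0, 0, 0, 0, 5], [1, 0, 0, 0, 0, 0, 5], [1, 0, 0, 0, 0, 0, 5], [1, 0, 0, 0, 0, 0, 5], [1, 0, 0, 0, 0, 0, 5], [1, 0, 0, 0, 0, 0, 5], [1, 0, 0, 0, 0, 0, 0]],
])

```text
t: 6.78
ee_pos: [599.3, 168.0, 305.3]
tcp_rot: [3.14, 0.0, 1.126]
wrist_force: [0.3, -0.3, -0.1]
finger_gap: 17.0
```

```bash
python3 plan.py 599.5 167.8 303 68.5
```

```text
6.7833 [-0.04  0.57 -0.48  1.66  0.31  0.98 -1.07] [599.3 168.  305.3] [3.14  0.    1.126] F [ 0.3 -0.3 -0.1] M [-0.13 -0.07 -0.12] gap 17.0
shift cm [-0.01  0.03  0.23] turn deg [ 0.09  0.01 -4.01]
```

Request:
move_arm([
  [[0, 0, 0, 0, 0, 0, 0], [0, 0, 0, 0, 0, 0, 0], [0, 0, 0, 0, 0, 0, 0], [0, 0, 0, 0, 0, 0, 0], [0, 0, 0, 0, 0, 0, 0], [0, 0, 0, 0, 0, 0, 0], [0, 0, 0, 0, 0, 0, 0]],
])

```text
t: 7.37
ee_pos: [599.3, 168.5, 305.2]
tcp_rot: [3.14, -0.001, 1.137]
wrist_force: [0.3, -0.7, -0.2]
finger_gap: 85.6
```

```bash
python3 plan.py 599.5 167.8 303 64.5
```

```text
7.3667 [-0.03  0.58 -0.49  1.66  0.31  0.98 -1.06] [599.3 168.5 305.2] [ 3.140e+00 -1.000e-03  1.137e+00] F [ 0.3 -0.7 -0.2] M [-0.01 -0.    0.01] gap 85.6
shift cm [-0.06  0.05  0.22] turn deg [ 0.07 -0.04  0.66]
```

Now straight up, then back towards the base so the cameras can see the nut.

Request:
move_arm([
  [[0, 0, 0, -1.5, 0, 0, 0], [0, 0, 0, -2, 0, 0, 0], [0, 0, 0, -2, 0, 0, 0], [0, 0, 0, -2, 0, 0, 0], [0, 0, 0, -2, 0, 0, 0], [0, -2.5, 0, 0, 0, 0, 0], [0, -2.5, 0, 0, 0, 0, 0], [0, -2.5, 0, 0, 0, 0, 0], [0, -2.5, 0, 0, 0, 0, 0], [0, 0, 0, 0, 0, 0, 0]],
])

```text
t: 8.2
ee_pos: [555.6, 76.3, 404.2]
tcp_rot: [-3.141, -0.001, 1.145]
wrist_force: [0.0, 0.1, 0.4]
finger_gap: 85.6
```

```bash
python3 plan.py 599.5 167.8 303 64.5
python3 - <<'E'
from rig import vision
import cv2,numpy as np
a=[]
for n in ("top","scene"):
    f=vision.grab_frame(n); a.append(cv2.resize(f["image"],(400,300))); np.savez(f"{n}2.npz",**{k:np.array(v) for k,v in f.items()}); cv2.imwrite(f"pics/{n}2.png",f["image"])
E
```

```text
8.2 [ 0.16  0.39 -0.52  1.7   0.21  1.11 -0.86] [555.6  76.3 404.2] [-3.141e+00 -1.000e-03  1.145e+00] F [0.  0.1 0.4] M [-0.06 -0.07  0.01] gap 85.6
shift cm [10.13  0.22 10.13] turn deg [-0.02 -0.07  1.08]
```

View pics/top2.png

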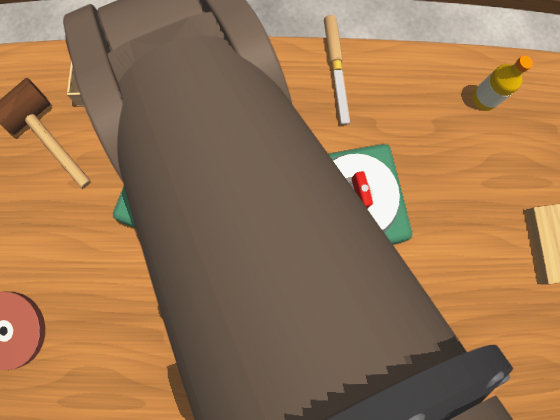

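View pics/scene2.png

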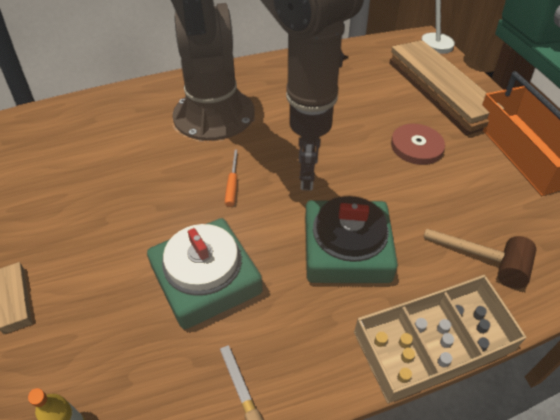

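The scene view shows the dark nut's bar now lying crosswise at about (353,213). The white nut at (198,243) looks unchanged, and the gripper is clear of both. I'll measure the angle.

```bash
python3 - <<'E'
import numpy as np,cv2
from h import *
a=np.load("scene1.npz");f=np.load("scene2.npz")
d=np.abs(a["image"].astype(int)-f["image"]).max(2)
print("white region max/mean diff",d[228:262,180:220].max(),d[228:262,180:220].mean().round(2))
cv2.imwrite("pics/s2z.png",cv2.resize(f["image"][190:245,315:390],None,fx=8,fy=8,interpolation=cv2.INTER_CUBIC))
E
```

```text
white region max/mean diff 10 6.59
```

View pics/s2z.png

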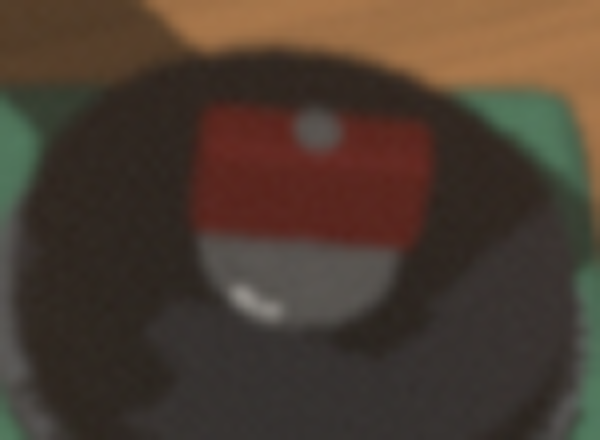

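```bash
python3 - <<'E'
import numpy as np
from h import *
f=np.load("scene2.npz")
S=lambda x,y:(x/8+315-.4,y/8+190-.4)
for A,B in(((205,103),(432,124)),((199,147),(430,167))):
    p=plane(f,[S(*A),S(*B)],157);e=p[1]-p[0];print(p[:,:2].round(1).tolist(),np.degrees(np.arctan2(e[1],e[0])).round(1),np.linalg.norm(e).round(1))
from rig import readout
s=readout.read_state();print(s['t'],s['joint_velocities'].round(3))
from rig import r
print(r.finish_job())
E
```

```text
[[578.9, 144.8], [604.5, 197.4]] 64.1 58.5
[[592.3, 137.3], [617.6, 190.5]] 64.5 58.9
8.3 [-0.029  0.015 -0.022 -0.02  -0.003 -0.002 -0.009]
the job is handed in; nothing more can be done
None
```

The dark stone's nut is now about 90° looser, well over the sixth of a turn asked. I gripped its red bar at 50 N, turned it clockwise seen from above, let go and lifted clear. I then handed the job in at about 8.3 s of the 32 s allowed.

- **Dark nut:** the scene camera put the bar at about 154.5° (same as −25.5°) before and 64.3° after. That matches the tool, which turned from 154.5° to 64.5°.
- **Forces:** the wrist readings I took stayed around 1–2 N.
- **White nut:** the arm never went near it. The before and after scene pictures differ there only by a small even brightness change.
- **At hand-in:** the gripper was open and clear of everything. The arm was still creeping slightly, with joint speeds up to 0.03 rad/s.
- **Failed check:** the top camera's last view of the dark nut was blocked by the arm, so the final angle rests on the scene camera and the tool pose.

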